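# Hold a spread snap ring at the spindle groove

## Robot

A 7-joint arm with a two-finger parallel gripper is mounted at the origin on a cart in front of the work surface, level with it; the furniture and walls round the work are solid. World frame = base frame: x ahead of the robot, y to its left, z up, the work surface at z = 0. Lengths are in m, angles in rad, forces in N, time in s.
With the tool pointing down it reaches from about 0.4 to 0.85 m from the base axis. Payload 4.5 kg.
Tool frame: the origin (TCP) lies at the centre of the arm's flange, where the gripper is bolted on; the fingertips stand 166 mm ahead of it and the grasp point (between the pads) lies 147 mm ahead of it (r.grip_depth is the distance from the TCP to the grasp point, in m); z points along the fingers, y is the line along which they close (so a half turn about z gives the same grasp; the last joint's range is limited). The gripper opens to 88 mm and grips with 3 to 60 N. Pads are 18 mm wide; open, the fingers measure 123 mm over their backs; the gripper's body (75 mm by 187 mm) begins 45 mm behind the grasp point.
Start: joints at [1.27, 0.689, -0.195, 1.565, 0.157, 0.902, -0.215], TCP at [0.205, -0.59, 0.405] pointing down, gripper open.
Joint ranges: [-3.01, 3.01], [-0.46, 2.08], [-1.47, 1.51], [0.13, 2.56], [-1, 4.14], [0.04, 2.09], [-2.66, 2.66]. Speed limits (rad/s): [2.57, 2.57, 3.14, 3.14, 3.14, 3.14, 3.14].

## Interface

Orientations are given as a unit quaternion [x, y, z, w].
In Python, from plant import status, cams, r, finder gives the robot as it stands.
- The arm moves only by the tool play_rows, never from a script. Its argument "rows" is a list of rows, each a list of 7 numbers: the opening in per cent of the stroke, from 0 (shut) to 100 (fully open), then the shift along the tool's x, y, z in m, then the turn, a rotation vector about the tool's x, y, z in degrees. A call has 1 to 8 rows; each row shifts and turns the commanded pose from where the row before left it, along the tool's axes as they then stand; what a row does not reach is not made up. A row lasts 1/8 s, in which the tool goes at most 62.5 mm and 10.7 degrees, less where a joint would pass 70% of its speed; a pose out of reach is approached as far as the arm can. A call with a gripper value outside its range is refused whole. The fingers move at their own pace and stop on an object; "grip_force" is the grip in N (left out, the last holds). Time passes only in rows, so rows that do not move let the fingers close. It gives the time, the measured TCP pose, the force, the opening and the grip force at its end, in the units of the state.
- status.get_state(): the state, without advancing time (a new reading comes with each control period).
- cams.snapshot(name): name is "side" or "top" or "wrist"; returns the picture (400x640x3 uint8, red, green, blue); there is no depth.
- cams.camera_params(name): a dict with "vfov" (degrees; the focal length in pixels is half the picture's height over the tangent of half this angle, whatever the lens; pixels are square), "cx", "cy" (the principal point, pixels), "R" (3x3) and "t" (3): a world point X has camera coordinates R X + t; the wrist camera has in their place "tool_from_camera" (4x4, takes a point from camera to tool coordinates, whose origin is the TCP and whose axes are the flange's). Camera axes: x right, y down, z forward; pixel columns grow to the right and rows downward; lengths in m; the calibration is good to about 2 mm. The wrist camera is an equidistant fisheye: a pixel r from the principal point sees the ray r / f radians off the axis. A picture is of the moment at which its call begins: read the wrist's pose just before it. camera_params takes no time and is no camera call.
- r.finish_job(): hands the job in; it is judged then, once.
Trained networks look in the newest picture that a camera, given by its name, has taken for a name from the list of things; names that differ only in an ending like _2 or _b are one class to them, and where a whole thing is asked for, a point or a joint stands for the part that bears it (a point fixed in the world has none). Each returns a list of dicts, best first, with "score" (0 to 1); they miss things now and then, are a little off and sometimes report something else, mostly with a low value. They report only what shows in the picture. A call takes as long as a camera call. They do not tell look-alikes from the thing itself.
- finder.spot_in(camera, label): "at" ([x, y, z] in m, in the coordinates of the camera as it stood for that picture, good to about 4 mm: the middle of the surface that is visible of it).
- finder.regions_of(camera, label): "mask" (400x640 bool, what is visible of it).
The state is a dict: "clock": time; "q": joint angles; "qd": joint speeds; "joint_torque": joint torques, N m; "tool_pos": TCP position; "eef_rot": TCP orientation; "contact_force": force on the tool from outside, world axes, zero at the start; "moment": the same for the moment, N m; "opening": opening from 0.0 (shut) to 1.0 (fully open); "finger_force": force on a finger pad.
Only numpy, scipy, OpenCV 4.12 (cv2) and the standard library are available. Lean on these libraries where they do the work, as an engineer would, in place of code of your own. Each camera call takes 0.05 s, during which the arm holds its last target. There are 200 camera calls.

## Task

Take the ring pliers out of their two-post rest by the black handles and squeeze them to spread the snap ring loaded on their tips. With the ring spread, bring it over the stub axle of the drive spindle and slide it down, pliers upright and without forcing it, until the ring is level with the groove. Finish there, still holding the handles squeezed so that the ring stays spread around the groove without pressing on the spindle, and leave the other things on the bench where they are.

Things in the scene. Friction and masses are not known exactly. Their poses are not given: they have to be found in the camera images.
- pliers: Steel ring pliers, 0.18 kg, hung upright in the rest by flat finger guards (reach 37 mm to each side, underside 6 mm above the pivot). Handles up, tips down. Origin on the pivot axis, 84 mm above the bench at the start; z up, x along the pivot axis, y from handle to handle. The snap ring sits level on the tips, out on the -x side, and cannot come off them.
- handles (a point): Where to grip: midway between the black rubber handles, 57 mm above the pivot. Sleeves 14 mm wide (x), 44 mm tall; over both along y: 53 mm here, 62 mm at their flared top, 26 mm squeezed home (faces then parallel). Close along y: 5 N starts it, 9 N is home, 15 to 25 N holds well. Squeezing home lowers pivot and ring by about 5 mm relative to fingers that do not slip.
- ring_center (a point): Centre of the C-shaped snap ring, mid-thickness: 31 mm from the pivot to the pliers' -x and 60 mm below it. 3 mm thick, inner/outer radius 18.5/23.5 mm; one inward tooth each side, tips 21 mm apart relaxed (too narrow for the axle), about 34 mm spread, then clearing the axle by 3 mm all round. Lugs and plier tips, reaching 5 mm below it, lie 31 mm towards +x.
- handle_l (a joint): Angle of each plier handle (the other mirrors it), rad: 0 relaxed with the ring closed, 0.22 squeezed home on the stop with the ring fully spread. Spring loaded towards 0.
- pliers_rest: Rest screwed to the bench: black base 70 x 105 x 10 mm, two aluminium posts on its +y and -y sides, 54 mm apart, tops at 90 mm, lips to 97 mm. Origin under the centre of its base; axes as the pliers'. The pliers lift straight up out of it; 85 mm up the tips too are above the posts.
- spindle: Drive spindle fixed to the bench: grey base 110 x 90 x 12 mm, bearing block, toothed pulley (64 mm across, top at 57 mm), hub (42 mm across, flat top at 65.5 mm) and an upright steel stub axle, 28 mm diameter. Origin under the centre of its base, on the axle's axis.
- groove (a point): Centre of the groove on the axle's axis, 70 mm above the bench. The groove runs from 65.5 to 74.5 mm, so its lower edge is the hub's flat top: a ring resting on the hub has its mid-thickness 3 mm below this point.
- spindle_tip (a point): Centre of the chamfered top end of the axle, 101 mm above the bench.
- timer: Bystander: white round timer with a red knob, 62 mm wide, 34 mm tall; origin under its centre. Leave it alone.
- label_roll: Bystander: white label roll lying flat, 62 mm across, 25 mm tall; origin under its centre. Leave it alone.
- vial: Bystander: small clear vial with a white cap, 22 mm across, 44 mm tall; origin under its centre. Leave it alone.
- syringe: Bystander: syringe lying along its y axis, 140 mm long, 16 mm tall; origin under its centre. Leave it alone.
- forceps: Bystander: steel forceps lying along their y axis, 127 mm long, 8 mm tall; origin under its centre. Leave it alone.
- bowl: Bystander: small blue bowl, 102 mm across, 48 mm tall; origin under its centre. Leave it alone.
- dropper: Bystander: brown dropper bottle, 33 mm across, 90 mm tall; origin under its centre. Leave it alone.
Not all that is in view belongs to the job. What is shaped like the pliers but orange is not meant. What is shaped like the spindle but blue is not meant.

How it is judged:
By the outcome, as a careful person would: the job done as asked, in the order asked, and still so for the second after the job is handed in, while the arm keeps its last pose, push and grip.
It also fails if it takes over 34 s, if anything falls off the work surface, if the arm or the gripper's body presses on something with over 40 N, if the wrist force passes 120 N, or if a joint passes its speed limit or range.

## Working session

There is one attempt and no reset: what is moved stays moved. The work goes in short steps, Python scripts to look and compute and a tool call to move; the robot and the scene stay as the last step left them, time stands still between calls to the robot, and variables do not carry over. Pictures are saved under pics/ and viewed, at most 11 in all, crops included, and the job is handed in when it is done.

Besides the shell and the picture viewer there is one more tool, called after ">>>" as name(argument=value, ...), one argument or row to a line, values as JSON. play_rows: Moves the arm, as the interface text tells. Its arguments: {"type":"object","properties":{"rows":{"type":"array","items":{"type":"array","items":{"type":"number"}}},"grip_force":{"type":"number"}},"required":["rows"]}

```bash
mkdir -p pics; ls
cat > h.py <<'E'
import numpy as np, cv2
from plant import status, cams, r, finder
from scipy.spatial.transform import Rotation as Ro
def snap(n,f):
    im=cams.snapshot(n); cv2.imwrite('pics/'+f,im[:,:,::-1]); return im
def toW(n,p,st=None):
    c=cams.camera_params(n); p=np.array(p)
    if n=='wrist':
        T=np.array(c['tool_from_camera']); p=T[:3,:3]@p+T[:3,3]
        return Ro.from_quat(st['eef_rot']).apply(p)+st['tool_pos']
    return np.array(c['R']).T@(p-np.array(c['t']))
E
python3 - <<'E'
from h import *
s=status.get_state(); print(s)
for n in ('top','side'):
    snap(n,n+'0.png'); c=cams.camera_params(n); print(n,c)
    for l in ('pliers','handles','pliers_rest','spindle','ring_center'):
        try: print(l,[(round(d['score'],2),toW(n,d['at']).round(3).tolist()) for d in finder.spot_in(n,l)])
        except Exception as e: print(l,e)
a=cv2.imread('pics/top0.png')
E
```

```text
pics
{'clock': 0.0, 'q': array([ 1.26984131,  0.689967  , -0.19449427,  1.56634362,  0.1572839 ,
        0.90248087, -0.21513695]), 'qd': array([-0.00126397, -0.00129698, -0.00114715,  0.00063881, -0.00185879,
       -0.00020741,  0.00060499]), 'joint_torque': array([-2.48631040e-04, -5.27561617e+01, -1.26695249e+00, -1.53429848e+01,
       -5.26419317e-02,  6.55436539e-03,  1.76691692e-04]), 'tool_pos': array([ 0.20519638, -0.59000831,  0.40391996]), 'eef_rot': array([ 9.86022804e-01,  1.66607956e-01, -2.14949143e-04, -8.79355700e-04]), 'contact_force': array([-0.60322833,  0.56832008, -0.10588178]), 'moment': array([0.07130909, 0.01980011, 0.00293853]), 'finger_force': 0.0, 'opening': 1.0018454256592797}
top {'vfov': 49.35571436907407, 'cx': 319.1889187333441, 'cy': 198.25796066420364, 'R': array([[ 0.027005  , -0.99961529,  0.00632501],
       [-0.9963698 , -0.02742726, -0.08059133],
       [ 0.08073381, -0.00412568, -0.99672716]]), 't': array([0.04808711, 0.52627239, 1.52980398])}
pliers [(0.74, [0.448, -0.182, 0.094]), (0.74, [0.396, -0.388, 0.015]), (0.16, [0.479, 0.231, 0.012]
[... 249 characters left out ...]
0.392, 0.018]), (0.62, [0.446, -0.184, 0.095])]
side {'vfov': 44.95336167437767, 'cx': 312.72797462949336, 'cy': 198.62958412741096, 'R': array([[ 0.91715201, -0.39818272,  0.01681394],
       [-0.29232768, -0.70080833, -0.65070133],
       [ 0.27088137,  0.59187685, -0.7591476 ]]), 't': array([-0.45514138,  0.2566411 ,  1.41998522])}
pliers [(0.77, [0.45, -0.175, 0.094]), (0.72, [0.395, -0.402, 0.013])]
handles [(0.71, [0.399, -0.402, 0.009]), (0.54, [0.447, -0.174, 0.092])]
pliers_rest [(0.73, [0.447, -0.209, 0.004]), (0.51, [0.474, 0.228, 0.014])]
spindle [(0.97, [0.36, 0.51, 0.015]), (0.75, [0.473, 0.222, 0.016])]
ring_center [(0.76, [0.45, -0.177, 0.095]), (0.76, [0.396, -0.398, 0.01])]
```

View pics/top0.png

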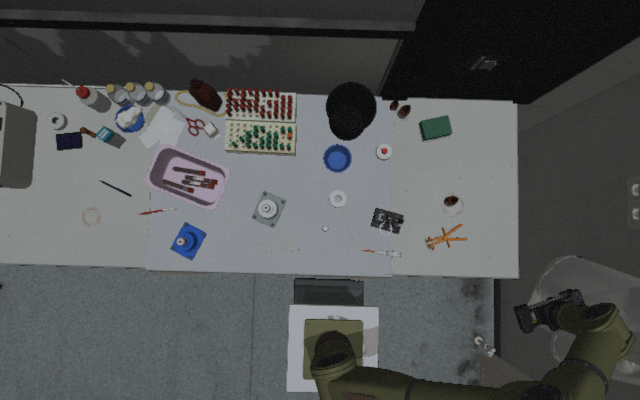

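View pics/side0.png

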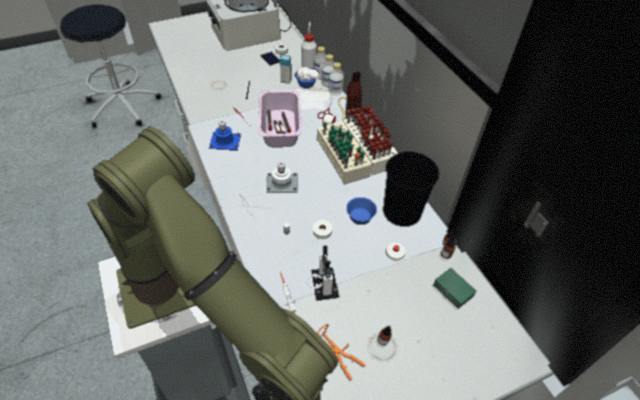

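The top view shows the pliers in their rest at (387,220) and the grey spindle at (267,208). The look-alikes are the blue spindle at (187,240) and the orange pliers at (447,237). Next I move over the rest for a close look.

>>> play_rows(
  rows=[
    [100,0.042,-0.035,0,0,0,0],
    [100,0.042,-0.035,0,0,0,0],
    [100,0.042,-0.035,0,0,0,0],
    [100,0.042,-0.035,0,0,0,0],
    [100,0.042,-0.035,0,0,0,0],
    [100,0.042,-0.035,0,0,0,0],
    [100,0.042,-0.035,0,0,0,0],
    [100,0.042,-0.035,0,0,0,0],
  ],
)

```text
clock: 1.6
tool_pos: [0.4316, -0.2139, 0.405]
eef_rot: [0.986, 0.167, 0.0, 0.0]
contact_force: [0.2, 0.1, 0.2]
opening: 1.003
finger_force: 0.0
```

Run:
```python
from h import *
s=status.get_state(); print(s['clock'],s['tool_pos'],s['eef_rot'])
c=cams.camera_params('wrist');print(c)
snap('wrist','w1.png')
for l in ('pliers','handles','pliers_rest','ring_center','spindle'):
    print(l,[(round(d['score'],2),toW('wrist',d['at'],s).round(3).tolist()) for d in finder.spot_in('wrist',l)])
```

```text
1.6 [ 0.43158439 -0.21393064  0.40500044] [9.86034852e-01 1.66538339e-01 4.09839946e-04 2.89566940e-04]
{'vfov': 65.70646984690485, 'cx': 317.0279906182935, 'cy': 199.47041973868173, 'tool_from_camera': array([[ 1.30909472e-03, -9.55523842e-01, -2.94910959e-01,
         7.61908691e-02],
       [ 9.99998529e-01,  1.57763338e-03, -6.72655607e-04,
        -3.14904228e-04],
       [ 1.10799984e-03, -2.94909645e-01,  9.55524502e-01,
         2.04681259e-02],
       [ 0.00000000e+00,  0.00000000e+00,  0.00000000e+00,
         1.00000000e+00]])}
pliers [(0.57, [0.459, -0.181, 0.097]), (0.55, [0.399, -0.384, 0.016])]
handles [(0.77, [0.404, -0.384, 0.008]), (0.56, [0.455, -0.179, 0.094])]
pliers_rest [(0.97, [0.471, -0.184, 0.008])]
ring_center [(0.81, [0.453, -0.182, 0.095]), (0.6, [0.399, -0.388, 0.014])]
spindle [(0.86, [0.486, 0.225, 0.015]), (0.57, [0.342, -0.179, 0.014]), (0.47, [0.464, -0.163, 0.13])]
```

View pics/w1.png

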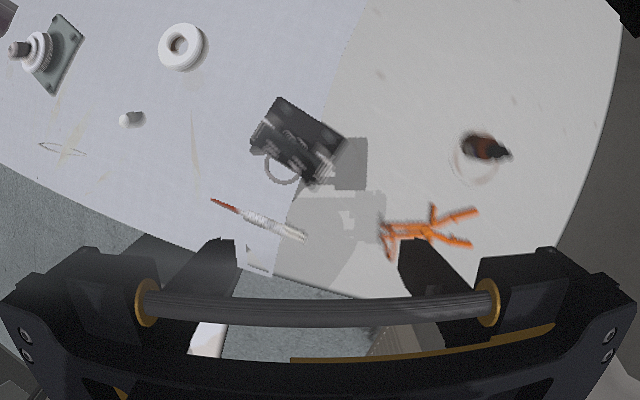

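Wrist view: rest at about (297,140), with the ring protruding at (282,168). I'll rectify this area to a metric top-down view.

```bash
cat >> h.py <<'E'
def pixW(P,s):  # world points -> wrist pixels
    c=cams.camera_params('wrist'); T=np.array(c['tool_from_camera'])
    p=Ro.from_quat(s['eef_rot']).inv().apply(np.asarray(P)-s['tool_pos']); p=(p-T[:3,3])@T[:3,:3]
    f=200/np.tan(np.radians(c['vfov']/2)); h=np.hypot(p[:,0],p[:,1]); k=f*np.arctan2(h,p[:,2])/np.maximum(h,1e-9)
    return np.c_[c['cx']+k*p[:,0],c['cy']+k*p[:,1]]
def rect(im,s,cx,cy,z,half=.09,N=300):
    # rows down = -x world, cols right = -y world
    g=np.linspace(half,-half,N); X,Y=np.meshgrid(cx+g,cy+g,indexing='ij')
    m=pixW(np.c_[X.ravel(),Y.ravel(),np.full(X.size,z)],s).astype(np.float32).reshape(N,N,2)
    return cv2.remap(im,m[...,0],m[...,1],cv2.INTER_CUBIC)
E
python3 - <<'E'
from h import *
s=status.get_state(); im=cv2.imread('pics/w1.png')
a=[rect(im,s,.455,-.18,z,N=380) for z in (.01,.09)]
cv2.imwrite('pics/r1.png',np.hstack(a))
E
```

```text
(no output)
```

View pics/r1.png

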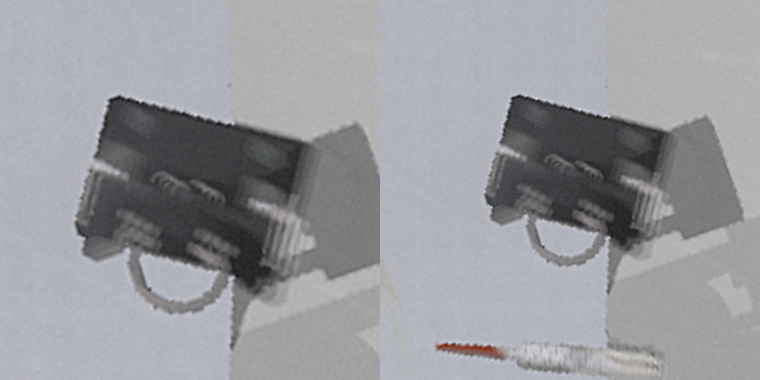

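Run:
```python
from h import *
print(status.get_state()['q'].round(3))
```

```text
[ 0.471  0.506 -0.153  1.988  0.123  0.657 -0.999]
```

>>> play_rows(
  rows=[
    [100,0,0,0,0,0,-10.5],
    [100,0,0,0,0,0,-10.5],
    [100,0,0,0,0,0,-10.5],
    [100,0,0,0,0,0,-10.5],
    [100,0,0,0,0,0,-10.5],
    [100,0,0,0,0,0,-10.5],
    [100,0,0,0,0,0,-10.5],
    [100,0,0,0,0,0,-10.5],
  ],
)

```text
clock: 2.9
tool_pos: [0.4296, -0.2175, 0.4046]
eef_rot: [0.621, 0.784, -0.001, 0.0]
contact_force: [0.6, -0.3, 0.2]
opening: 0.999
finger_force: 0.0
```

>>> play_rows(
  rows=[
    [100,0,0,0,0,0,-10.5],
    [100,0,0,0,0,0,-10.5],
    [100,0,0,0,0,0,-10.5],
    [100,0,0,0,0,0,-10.5],
    [100,0,0,0,0,0,-10.5],
    [100,0,0,0,0,0,-10.5],
    [100,-0.013,0.035,0,0,0,0],
    [100,0,0,0,0,0,0],
  ],
)

```text
clock: 3.9
tool_pos: [0.4522, -0.1844, 0.405]
eef_rot: [0.12, 0.993, 0.0, 0.001]
contact_force: [0.0, -1.1, 0.1]
opening: 0.999
finger_force: 0.0
```

Run:
```python
from h import *
s=status.get_state(); print(s['clock'],s['tool_pos'],Ro.from_quat(s['eef_rot']).as_matrix()[:,0],s['q'].round(2))
snap('wrist','w2.png')
for l in ('pliers','handles','pliers_rest','ring_center'):
    print(l,[(round(d['score'],2),toW('wrist',d['at'],s).round(3).tolist()) for d in finder.spot_in('wrist',l)])
im=cv2.imread('pics/w2.png'); m=finder.regions_of('wrist','handles')
print(len(m))
cv2.imwrite('pics/w2b.png',cv2.resize(im[:300,170:470],None,fx=2,fy=2,interpolation=3))
```

```text
3.9 [ 0.45217835 -0.18437801  0.40497714] [-0.971081    0.23874637 -0.00136223] [ 0.85  0.64 -0.91  1.95  0.66  0.88  0.92]
pliers [(0.82, [0.399, -0.382, 0.012]), (0.81, [0.453, -0.176, 0.091]), (0.6, [0.458, -0.16, 0.124])]
handles [(0.91, [0.452, -0.178, 0.092]), (0.7, [0.397, -0.383, 0.01])]
pliers_rest [(0.65, [0.445, -0.183, 0.008])]
ring_center [(0.58, [0.449, -0.179, 0.092]), (0.56, [0.394, -0.381, 0.013])]
3
```

View pics/w2b.png

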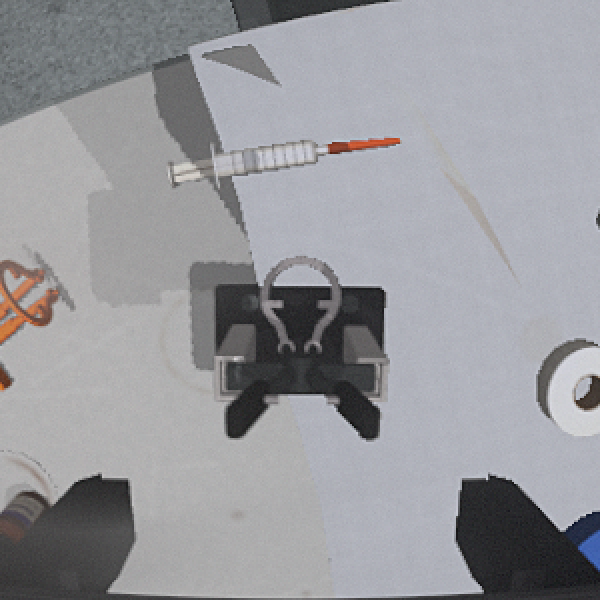

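Run:
```python
from h import *
from scipy.optimize import least_squares
s=status.get_state()
M=np.array([[-.035,-.0525,.01],[-.035,.0525,.01],[-.0545,0,.024],[-.031,-.0235,.024],[-.031,.0235,.024]])
U=np.array([[217,287],[385,288],[301,257],[261,296],[341,296]])/2+[170,0]
def W(p): 
    c,q=np.cos(p[2]),np.sin(p[2]); return np.c_[p[0]+c*M[:,0]-q*M[:,1],p[1]+q*M[:,0]+c*M[:,1],M[:,2]]
f=least_squares(lambda p:(pixW(W(p),s)-U).ravel(),[.453,-.182,-.24])
print(f.x,np.degrees(f.x[2]),f.fun.reshape(-1,2).round(1))
d=Ro.from_quat(s['eef_rot']).inv().apply(np.r_[f.x[:2],.141]-s['tool_pos']);print(d, np.degrees(np.arctan2(.23875,-.97108)))
```

```text
[ 0.45434913 -0.18215446 -0.24510692] -14.043592173621832 [[-1.2  0. ]
 [ 1.  -0.1]
 [ 0.2 -0.4]
 [-0.1  0.1]
 [ 0.1  0.3]]
[-0.002505    0.0045411   0.26352366] 166.1872093144722
```

>>> play_rows(
  rows=[
    [100,-0.0025,0.004,0,0,0,0],
    [100,0,0,0.025,0,0,0],
    [100,0,0,0.03,0,0,0],
    [100,0,0,0.03,0,0,0],
    [100,0,0,0.02,0,0,0],
    [100,0,0,0.0115,0,0,0],
    [100,0,0,0,0,0,0],
    [100,0,0,0,0,0,0],
  ],
)

```text
clock: 5.2
tool_pos: [0.4555, -0.1812, 0.2889]
eef_rot: [0.12, 0.993, -0.0, 0.001]
contact_force: [0.3, 0.8, -1.1]
opening: 1.001
finger_force: 0.0
```

>>> play_rows(
  rows=[
    [55,0,0,0,0,0,0],
    [55,0,0,0,0,0,0],
    [55,0,0,0,0,0,0],
    [55,0,0,0,0,0,0],
  ],
  grip_force=4,
)

```text
clock: 5.7
tool_pos: [0.4552, -0.1813, 0.2884]
eef_rot: [0.12, 0.993, -0.0, 0.0]
contact_force: [0.1, -0.2, 2.4]
opening: 0.593
finger_force: 4.1
```

Run:
```python
from h import *
s=status.get_state(); print(s['clock'],s['tool_pos'],s['opening'],s['finger_force'],s['contact_force'],Ro.from_quat(s['eef_rot']).as_matrix().round(4))
snap('wrist','w3.png')
```

```text
5.7 [ 0.45515217 -0.18126739  0.28838123] 0.592958081316753 4.0907007828354836 [ 0.05989956 -0.15211461  2.35837606] [[-9.711e-01  2.388e-01  4.000e-04]
 [ 2.388e-01  9.711e-01 -1.000e-04]
 [-4.000e-04 -1.000e-04 -1.000e+00]]
```

View pics/w3.png

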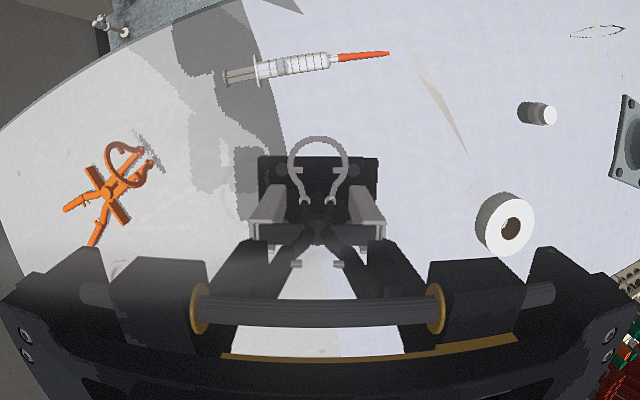

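Both fingers are on the sleeves (52 mm opening) and the ring is visible at (318,165). Now I squeeze while lifting slightly.

>>> play_rows(
  rows=[
    [0,0,0,-0.003,0,0,0],
    [0,0,0,-0.003,0,0,0],
    [0,0,0,-0.003,0,0,0],
    [0,0,0,-0.003,0,0,0],
    [0,0,0,-0.003,0,0,0],
    [0,0,0,-0.003,0,0,0],
  ],
  grip_force=20,
)

```text
clock: 6.5
tool_pos: [0.4551, -0.1813, 0.3064]
eef_rot: [0.12, 0.993, -0.0, 0.0]
contact_force: [-0.5, -0.2, -1.9]
opening: 0.289
finger_force: 20.0
```

>>> play_rows(
  rows=[
    [0,0,0,-0.015,0,0,0],
    [0,0,0,-0.025,0,0,0],
    [0,0,0,-0.03,0,0,0],
    [0,0,0,-0.03,0,0,0],
    [0,0,0,-0.02,0,0,0],
    [0,0,0,0,0,0,0],
    [0,0,0,0,0,0,0],
  ],
)

```text
clock: 7.38
tool_pos: [0.4546, -0.1814, 0.4258]
eef_rot: [0.12, 0.993, -0.0, -0.001]
contact_force: [0.5, 0.5, -1.3]
opening: 0.289
finger_force: 20.0
```

Run:
```python
from h import *
s=status.get_state(); print(s['clock'],s['tool_pos'],s['opening'],s['contact_force'],s['q'].round(2))
snap('wrist','w4.png')
for l in ('spindle','ring_center'):
    print(l,[(round(d['score'],2),toW('wrist',d['at'],s).round(3).tolist()) for d in finder.spot_in('wrist',l)])
```

```text
7.375 [ 0.4546403  -0.18135337  0.42582598] 0.28885525646072585 [ 0.45744591  0.50875102 -1.28214165] [ 0.86  0.62 -0.93  1.92  0.62  0.92  0.95]
spindle [(0.74, [0.478, 0.222, 0.017]), (0.64, [0.36, 0.49, 0.014])]
ring_center [(0.73, [0.45, -0.183, 0.231]), (0.69, [0.393, -0.382, 0.014])]
```

View pics/w4.png

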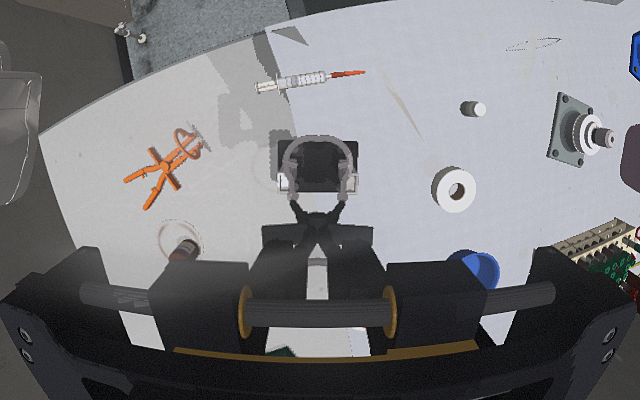

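Ring spread at (320,172), clear of the rest; the grey spindle's axle tip is at (606,138). Now over to it.

>>> play_rows(
  rows=[
    [0,0.003,0.025,0,0,0,0],
    [0,0.0055,0.045,0,0,0,0],
    [0,0.006,0.05,0,0,0,0],
    [0,0.006,0.055,0,0,0,0],
    [0,0.006,0.055,0,0,0,0],
    [0,0.006,0.055,0,0,0,0],
    [0,0.006,0.05,0,0,0,0],
    [0,0.004,0.035,0,0,0,0],
  ],
)

```text
clock: 8.52
tool_pos: [0.5018, 0.1909, 0.4257]
eef_rot: [0.119, 0.993, 0.0, -0.001]
contact_force: [0.6, -0.2, -0.8]
opening: 0.285
finger_force: 20.0
```

>>> play_rows(
  rows=[
    [0,0.003,0.02,0,0,0,0],
    [0,0,0.01,0,0,0,0],
    [0,0,0,0,0,0,0],
    [0,0,0,0,0,0,0],
  ],
)

```text
clock: 9.02
tool_pos: [0.5066, 0.2168, 0.4258]
eef_rot: [0.121, 0.993, -0.001, -0.0]
contact_force: [-1.0, -0.5, -2.3]
opening: 0.288
finger_force: 20.0
```

Run:
```python
from h import *
s=status.get_state(); print(s['clock'],s['tool_pos'],s['eef_rot'],s['opening'],s['contact_force'],s['q'].round(2))
im=snap('wrist','w5.png')
for l in ('spindle','ring_center'):
    print(l,[(round(d['score'],2),toW('wrist',d['at'],s).round(3).tolist()) for d in finder.spot_in('wrist',l)])
cv2.imwrite('pics/w5b.png',cv2.resize(im[80:280,220:440,::-1],None,fx=3,fy=3,interpolation=2))
```

```text
9.025 [0.50659566 0.21676317 0.42581948] [ 1.21025449e-01  9.92649063e-01 -8.01948647e-04 -1.89656068e-04] 0.288307822870595 [-0.97842636 -0.45450367 -2.28676721] [ 0.    0.68 -0.85  1.75  0.59  1.    0.25]
spindle [(0.77, [0.374, 0.509, 0.024]), (0.61, [0.476, 0.24, 0.01]), (0.23, [0.506, 0.23, 0.245])]
ring_center [(0.8, [0.502, 0.215, 0.232]), (0.61, [0.395, -0.384, 0.009])]
```

View pics/w5b.png

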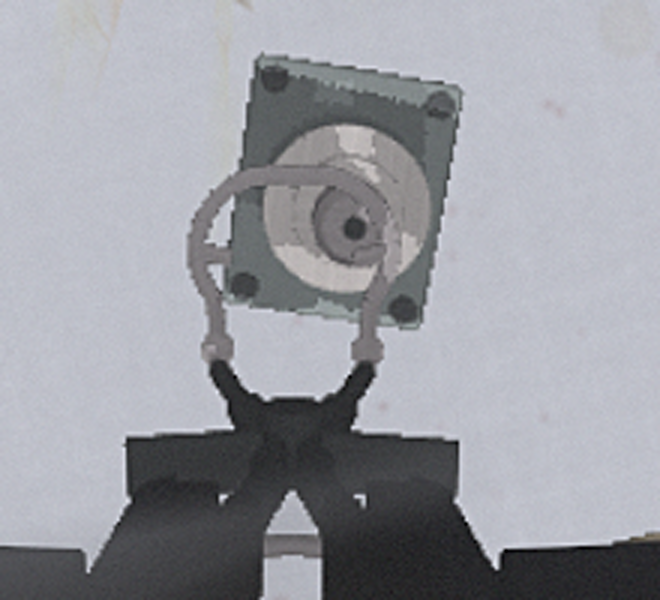

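```bash
cat >> h.py <<'E'
def ray(u):
    c=cams.camera_params('wrist'); T=np.array(c['tool_from_camera']); f=200/np.tan(np.radians(c['vfov']/2))
    d=np.array(u,float)-[c['cx'],c['cy']]; h=np.hypot(*d); a=h/f
    return T[:3,3], T[:3,:3]@np.r_[np.sin(a)*d/max(h,1e-9),np.cos(a)]
def atz(u,z): o,d=ray(u); return o+d*(z-o[2])/d[2]   # tool coords at tool depth z
E
python3 - <<'E'
from h import *
s=status.get_state(); H=s['tool_pos'][2]
cr=lambda u:np.array(u)/3+[220,80]
print('ring',atz(cr([297,253]),.2694)); print('lug',atz(cr([292,350]),.2694))
for n,u,z in (('tip',(354,228),.101),('pulley',(347,208),.057),('base',(341,191.5),.012)): print(n,atz(cr(u),H-z))
R=Ro.from_quat(s['eef_rot']).as_matrix();print(R.round(4))
for n in ('top','side'):
    cams.snapshot(n); print(n,[(round(d['score'],2),toW(n,d['at']).round(3).tolist()) for d in finder.spot_in(n,'spindle')])
E
```

```text
ring [0.02993359 0.00209631 0.2694    ]
lug [0.00239178 0.00077928 0.2694    ]
tip [0.02802856 0.02139374 0.32510428]
pulley [0.02867703 0.02169201 0.36910428]
base [0.02958841 0.02182364 0.41410428]
[[-9.707e-01  2.402e-01 -1.000e-04]
 [ 2.402e-01  9.707e-01 -9.000e-04]
 [-1.000e-04 -9.000e-04 -1.000e+00]]
top [(0.75, [0.36, 0.514, 0.011]), (0.66, [0.446, 0.263, 0.013]), (0.23, [0.529, -0.01, 0.025])]
side [(0.92, [0.473, 0.223, 0.016]), (0.92, [0.359, 0.508, 0.015])]
```

>>> play_rows(
  rows=[
    [0,-0.0015,0.0095,0,0,0,0],
    [0,0,0.01,0.005,0,0,0],
    [0,0,0,0.015,0,0,0],
    [0,0,0,0.015,0,0,0],
    [0,0,0,0.005,0,0,0],
    [0,0,0,0,0,0,0],
    [0,0,0,0,0,0,0],
  ],
)

```text
clock: 10.25
tool_pos: [0.5126, 0.2367, 0.3865]
eef_rot: [0.12, 0.993, 0.0, 0.0]
contact_force: [0.3, 0.5, -1.0]
opening: 0.291
finger_force: 20.0
```

Run:
```python
from h import *
s=status.get_state(); print(s['clock'],s['tool_pos'],s['eef_rot'],s['opening'],s['contact_force'])
im=snap('wrist','w6.png')
cv2.imwrite('pics/w6b.png',cv2.resize(im[100:250,235:405,::-1],None,fx=4,fy=4,interpolation=2))
```

```text
10.25 [0.51264389 0.23666467 0.38654164] [1.20345075e-01 9.92732059e-01 2.20254876e-04 2.71007187e-04] 0.29052300508498247 [ 0.25960466  0.48271489 -1.02894403]
```

View pics/w6b.png

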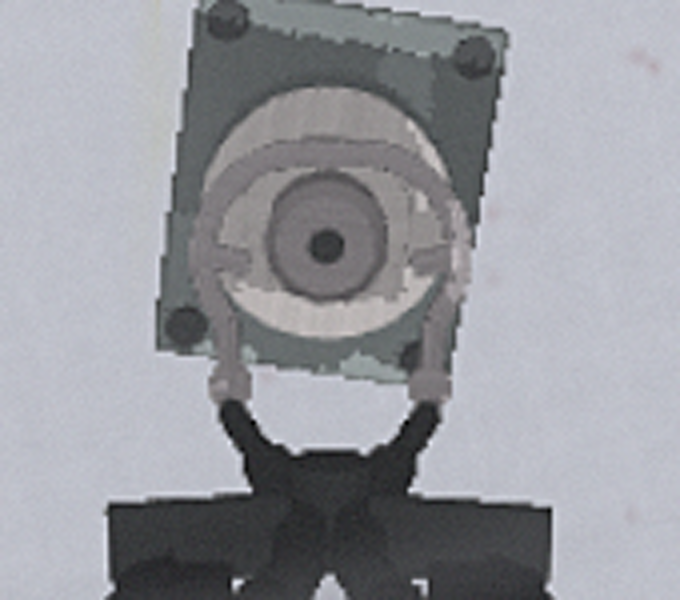

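Run:
```python
from h import *
s=status.get_state(); H=s['tool_pos'][2]
cr=lambda u:np.array(u)/4+[235,100]
for n,u in (('ring',(330.5,258)),('tL',(249,260)),('tR',(412,257)),('top out',(330,136)),('top in',(330,170)),('lugL',(231,386)),('lugR',(429,386))): print(n,atz(cr(u),.2694).round(4))
for n,u,z in (('tip',(326,245),.101),('pulley',(325,213),.057)): print(n,atz(cr(u),H-z).round(4))
```

```text
ring [0.0298 0.001  0.2694]
tL [ 0.0294 -0.0157  0.2694]
tR [0.0301 0.0176 0.2694]
top out [0.0548 0.0008 0.2694]
top in [0.0479 0.0008 0.2694]
lugL [ 0.0025 -0.0199  0.2694]
lugR [0.0026 0.0217 0.2694]
tip [0.0296 0.     0.2857]
pulley [ 3.000e-02 -2.000e-04  3.297e-01]
```

>>> play_rows(
  rows=[
    [0,0,-0.001,0,0,0,0],
    [0,0,0,0.006,0,0,0],
    [0,0,0,0.006,0,0,0],
    [0,0,0,0.006,0,0,0],
    [0,0,0,0.006,0,0,0],
    [0,0,0,0.006,0,0,0],
    [0,0,0,0.006,0,0,0],
    [0,0,0,0,0,0,0],
  ],
)

```text
clock: 11.3
tool_pos: [0.5122, 0.2355, 0.3496]
eef_rot: [0.12, 0.993, -0.0, -0.0]
contact_force: [0.1, -0.5, -2.1]
opening: 0.289
finger_force: 20.0
```

Run:
```python
from h import *
s=status.get_state(); print(s['clock'],s['tool_pos'],s['eef_rot'],s['opening'],s['contact_force'],s['moment'])
im=snap('wrist','w7.png')
cv2.imwrite('pics/w7b.png',cv2.resize(im[110:250,235:405,::-1],None,fx=4,fy=4,interpolation=2))
f=[]
for i in range(6): cams.snapshot('wrist'); f.append(status.get_state()['contact_force'])
print(np.mean(f,0),np.std(f,0))
```

```text
11.3 [0.51220977 0.23547006 0.34964189] [ 1.20271124e-01  9.92740944e-01 -3.72814187e-04 -3.67428587e-04] 0.2891760909084002 [ 0.14841714 -0.48803613 -2.07049779] [ 0.01215834 -0.18190394  0.00701684]
[-0.43089013  0.18136727 -1.60909695] [0.46255885 0.64607622 0.62714058]
```

View pics/w7b.png

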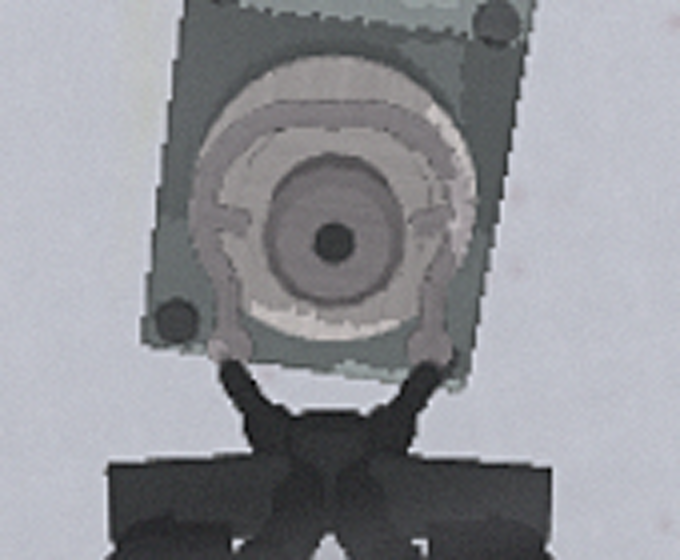

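>>> play_rows(
  rows=[
    [0,0,0,0.003,0,0,0],
    [0,0,0,0.003,0,0,0],
    [0,0,0,0.002,0,0,0],
    [0,0,0,0.001,0,0,0],
    [0,0,0,0,0,0,0],
  ],
)

```text
clock: 12.28
tool_pos: [0.5123, 0.2356, 0.3411]
eef_rot: [0.12, 0.993, -0.0, -0.0]
contact_force: [-0.4, -0.6, -2.1]
opening: 0.286
finger_force: 20.0
```

```bash
cat >> h.py <<'E'
def force(n=12):
    a=[]
    for i in range(n): cams.snapshot('wrist'); s=status.get_state(); a.append(np.r_[s['contact_force'],s['moment'],s['tool_pos']])
    print(s['clock'],np.mean(a,0).round(4))
E
python3 - <<'E'
from h import *
s=status.get_state()
cr=lambda u:np.array(u)/4+[235,110]
print(atz(cr((331,220)),.2694),atz(cr((334,242)),.3496-.101),atz(cr((336,196)),.3496-.057))
force()
E
```

```text
[0.02937671 0.00107755 0.2694    ] [0.02910977 0.00157547 0.2486    ] [0.03042174 0.00226035 0.2926    ]
12.875 [-0.1761  0.0592 -2.0113  0.045  -0.1447  0.0078  0.5123  0.2356  0.3412]
```

>>> play_rows(
  rows=[
    [0,0,0.0005,0.001,0,0,0],
    [0,0,0,0.001,0,0,0],
    [0,0,0,0,0,0,0],
  ],
)

```text
clock: 13.25
tool_pos: [0.5124, 0.2361, 0.339]
eef_rot: [0.12, 0.993, -0.0, -0.0]
contact_force: [0.1, -0.7, -1.5]
opening: 0.289
finger_force: 20.0
```

```bash
python3 -c "
from h import *
force(8)"
```

```text
13.65 [-1.395e-01  1.881e-01 -1.726e+00  3.000e-02 -1.384e-01 -9.000e-04
  5.124e-01  2.361e-01  3.392e-01]
```

>>> play_rows(
  rows=[
    [0,0,0,0.001,0,0,0],
    [0,0,0,0,0,0,0],
  ],
)

```text
clock: 13.9
tool_pos: [0.5124, 0.2361, 0.3381]
eef_rot: [0.12, 0.993, -0.0, -0.0]
contact_force: [0.7, 0.4, -1.1]
opening: 0.289
finger_force: 20.0
```

```bash
python3 -c "
from h import *
force(8)"
```

```text
14.3 [-0.0784 -0.2513 -2.018   0.0331 -0.1526  0.0089  0.5124  0.2361  0.3382]
```

>>> play_rows(
  rows=[
    [0,0,0,0.001,0,0,0],
    [0,0,0,0,0,0,0],
  ],
)

```text
clock: 14.55
tool_pos: [0.5124, 0.2361, 0.3371]
eef_rot: [0.12, 0.993, -0.0, -0.0]
contact_force: [-1.3, -0.4, -1.4]
opening: 0.291
finger_force: 20.0
```

```bash
python3 -c "
from h import *
force(8)"
```

```text
14.95 [-0.3111 -0.0215 -1.9549  0.0405 -0.1554  0.0124  0.5124  0.2361  0.3372]
```

>>> play_rows(
  rows=[
    [0,0,0,0.0005,0,0,0],
    [0,0,0,0,0,0,0],
  ],
)

```text
clock: 15.2
tool_pos: [0.5124, 0.2361, 0.3367]
eef_rot: [0.12, 0.993, -0.0, 0.0]
contact_force: [-0.3, 0.2, -2.3]
opening: 0.291
finger_force: 20.0
```

```bash
python3 -c "
from h import *
force(8)"
```

```text
15.6 [ 7.1700e-02 -3.6210e-01 -1.8333e+00  2.8100e-02 -1.2580e-01  1.0000e-03
  5.1240e-01  2.3610e-01  3.3670e-01]
```

>>> play_rows(
  rows=[
    [0,0,0,0.0005,0,0,0],
    [0,0,0,0,0,0,0],
  ],
)

```text
clock: 15.85
tool_pos: [0.5126, 0.2361, 0.3364]
eef_rot: [0.12, 0.993, 0.0, 0.0]
contact_force: [0.3, -0.8, -0.3]
opening: 0.29
finger_force: 20.0
```

```bash
python3 -c "
from h import *
force(6)"
```

```text
16.15 [ 0.7363 -0.2292  0.8022 -0.051  -0.2209  0.0065  0.5126  0.2361  0.3364]
```

>>> play_rows(
  rows=[
    [0,0,0,0.0005,0,0,0],
    [0,0,0,0,0,0,0],
  ],
)

```text
clock: 16.4
tool_pos: [0.5127, 0.2362, 0.3362]
eef_rot: [0.12, 0.993, 0.0, 0.001]
contact_force: [1.7, -1.8, 4.8]
opening: 0.292
finger_force: 20.0
```

```bash
python3 -c "
from h import *
force(6)"
```

```text
16.7 [ 1.1328 -1.1635  5.1599 -0.2624 -0.3167 -0.0101  0.5127  0.2362  0.3362]
```

The ring touched the hub at TCP z ≈ 0.3365, exactly where predicted. I'll back up to groove level.

>>> play_rows(
  rows=[
    [0,0,0,-0.002,0,0,0],
    [0,0,0,-0.0018,0,0,0],
    [0,0,0,0,0,0,0],
    [0,0,0,0,0,0,0],
  ],
)

```text
clock: 17.2
tool_pos: [0.5123, 0.2361, 0.3393]
eef_rot: [0.12, 0.993, -0.0, -0.0]
contact_force: [-0.1, 0.1, -1.4]
opening: 0.289
finger_force: 20.0
```

Run:
```python
from h import *
force(8); s=status.get_state(); print(s['opening'],s['eef_rot'])
im=snap('wrist','w8.png')
cv2.imwrite('pics/w8b.png',cv2.resize(im[110:250,235:405,::-1],None,fx=4,fy=4,interpolation=2))
```

```text
17.6 [-0.0628 -0.0868 -1.5468  0.0398 -0.1702 -0.0066  0.5124  0.2361  0.3394]
0.2904458926092225 [ 1.20278853e-01  9.92740146e-01 -2.68568702e-05  1.52977867e-06]
```

View pics/w8b.png

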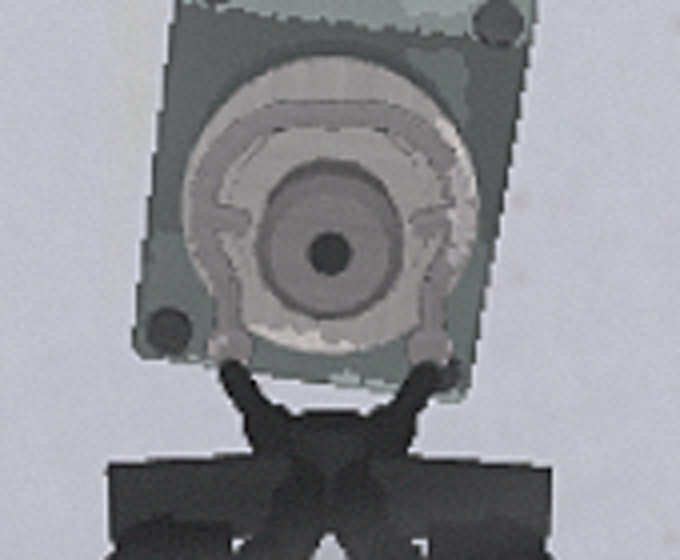

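The ring is still spread around the axle at (331,220), with the axle centred between the teeth. The force is back to its free-hanging value.

```bash
python3 -c "
from h import *
print(r.finish_job())"
```

```text
the job is handed in; nothing more can be done
None
```

I handed the job in at about 17.7 s of the 34 s limit, with the pliers upright, the handles squeezed home at 20 N, and the ring spread level with the groove without pressing on the spindle. To find that height, I let the ring touch the hub at about 7 N, then raised it 3 mm.

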